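Lock the gauge chest and put its key away

ROBOT

A 6-joint arm with a two-finger parallel gripper is mounted at the origin on the work surface. World frame = base frame: x ahead of the robot, y to its left, z up, the work surface at z = 0. Lengths are in m, angles in rad, forces in N, time in s.
With the tool pointing down it reaches from about 0.25 to 0.725 m from the base axis. Payload 4 kg.
Tool frame: the origin (TCP) lies at the centre of the arm's flange, where the gripper is bolted on; the fingertips stand 173 mm ahead of it and the grasp point (between the pads) lies 155 mm ahead of it; x points along the fingers, z is the direction in which the jaws open and shut, and the axes are right-handed (so a half turn about x gives the same grasp; the last joint's range is limited). The gripper opens to 85 mm and grips with 20 to 120 N. Pads are 22 mm wide; open, the fingers measure 114 mm over their backs; the gripper's body (76 mm by 85 mm) begins 54 mm behind the grasp point. The pads swing forward as they close: fully open they stand 13 mm farther back than shut.
Start: joints at [-1.312, 0.241, 0.005, 1.335, 0, 1.571], TCP at [0.128, -0.483, 0.405] pointing down, gripper open.
Joint ranges: [-2.72, 2.72], [-1.05, 1.87], [-1.09, 1.28], [-1.99, 2.15], [-1.42, 1.44], [-3.14, 3.14]. Speed limits (rad/s): [2.79, 2.79, 3.14, 3.14, 3.14, 3.14].

INTERFACE

Orientations are given as a unit quaternion [x, y, z, w].
In Python, from workcell import bot gives the robot as it stands.
- The arm moves only by the tool arm_command, never from a script. Its argument "moves" is one flat list of numbers, 7 for each row, row after row: the shift along the tool's x, y, z in m, then the turn, a rotation vector about the tool's x, y, z in rad, then the closure, from -1 (fully open) to 1 (shut). A call has 1 to 20 rows; each row shifts and turns the pose as measured when the row begins, along the tool's axes as they then stand; what a row does not reach is not made up. A row lasts 1/12 s, in which the tool goes at most 41.7 mm and 7.16 degrees, less where a joint would pass 70% of its speed; a pose out of reach is approached as far as the arm can. A call with a gripper value outside its range is refused whole. The fingers move at their own pace and stop on an object; the grip force is fixed at half the most. Time passes only in rows, so rows that do not move let the fingers close. It gives the time, the measured TCP pose, the force and the opening at its end, in the units of the state.
- bot.get_obs(): the state, without advancing time (a new reading comes with each control period).
- bot.camera(name): name is "side" or "top" or "wrist"; returns the picture (384x512x3 uint8, red, green, blue); there is no depth.
- bot.get_calibration(name): a dict with "mtx" (3x3 intrinsics, pixels), "world_from_camera" (4x4, takes a point from camera to world coordinates); the wrist camera has in their place "mount" (4x4, takes a point from camera to tool coordinates, whose origin is the TCP and whose axes are the tool frame's). Camera axes: x right, y up, looking along -z (the intrinsics and any distortion apply to the point x, -y, -z); pixel columns grow to the right and rows downward; lengths in m; the calibration is good to about 2 mm. A picture is of the moment at which its call begins: read the wrist's pose just before it. get_calibration takes no time and is no camera call.
- bot.job_done(): hands the job in, once; it reports no verdict.
The state is a dict: "clock": time; "joint_pos": joint angles; "joint_vel": joint speeds; "tau": joint torques, N m; "eef_pos": TCP position; "tool_rot": TCP orientation; "ft_force": force on the tool from outside, world axes, zero at the start; "ft_torque": the same for the moment, N m; "grip_width": finger opening in m.
Only numpy, scipy, OpenCV 4.12 (cv2) and the standard library are available. Lean on these libraries where they do the work, as an engineer would, in place of code of your own. Each camera call takes 0.05 s, during which the arm holds its last target.

TASK

Lock the gauge chest: turn the key that was left in it clockwise (seen from above) until the bolt is fully out, then turn it back to the one position where it comes out, and draw it out. Put the key in the wooden tray and let go of it; feel for the stops and never force the key, and leave the things lying about undisturbed.

Things in the scene. Friction and masses are not known exactly. Their poses are not given: they have to be found in the camera images.
- lock (a point): Point on the key's vertical turning axis at the top face of the lock, 84 mm above the table, in the middle of the chest; axes of the chest (z up). A steel plug, 22 mm across, turns with the key (drag 0.03 N m) inside a brass ring. The key has about 0.75 mm of play either side in the plug. More than 45 N between key and lock damages it: 0.15 N m on the key is ample.
- ring (a point): Centre of the fixed brass ring, 43 mm across, in the lock face (axes of the chest, not of the ring). It has one dark radial notch, fitted by hand: it points 0.75 to 1.3 rad anticlockwise (from above) of the chest's x axis, differently each time and not measured. The key comes straight up only with its bit under the notch (0.06 rad either way); elsewhere the bit catches after 4 mm of lift.
- chest: Grey steel chest 180 (x) x 260 (y) x 60 mm, fixed, with a steel lock case 60 x 82 x 24 mm high on its flat lid. Origin on the lock axis at table height, z up, bolt towards -y. The lock's anticlockwise end stop for the key lies exactly at the notch: turned back until it is felt to stop, the key is free to come out. The clockwise stop is the fully-out bolt.
- key_bow (a point): Centre of the key's flat steel bow, the part to grasp, 24 mm above the lock face while the key is fully in. Bow 30 mm wide (x) x 10 mm thick (y) x 28 mm high. z up along the key; +x is the side on which the bit sticks out. At the start the key stands upright and fully in, its x axis 0.5 rad anticlockwise of the chest's x axis, between its two stops. Mass about 60 g.
- key: The same key; origin on its axis at the foot of the blade, 48 mm below the bow's centre, axes as key_bow. The blade is 16 mm wide, 4 mm thick and goes 24 mm into the lock. The bit is a 4 mm thick lug reaching from 8 to 17 mm to +x of the axis, 8 to 15 mm above the foot.
- bolt (a joint): Travel of the steel bolt (12 x 12 mm) that slides out of the case's -y side into a keeper: 0 = drawn in (start), 0.007 m = fully out. The key's bit meets it at about 0.25 rad anticlockwise of the chest's x axis and pushes it (about 3 N, 15 mm off the axis) to its stop at about 0.2 rad clockwise of that axis. It stays out when the key is turned back.
- tray_in (a point): Centre of the inner floor of the shallow wooden tray: 130 x 130 mm outside, walls 4 mm thick, 22 mm high over the table, floor 4 mm thick; fixed to the bench. The key may lie or fall over in it any way.
- tube_offcut: Bystander: upright aluminium tube 40 mm across, 60 mm high; origin at its underside.
- spanner: Bystander: spanner 150 mm long, lying flat; origin near its middle, at its underside.
- vee_block: Bystander: dark steel vee block 50 x 40 x 36 mm; origin at its underside.
Things that resemble listed ones, but are neither listed nor needed, are in the scene too. Of the things that look like the part that bears tray_in, take the one that is nearest to the robot's base at the start.

How it is judged:
By the outcome, as a careful person would: the job done as asked, in the order asked, and still so for the second after the job is handed in, with the robot touching nothing.
It also fails if it takes over 72 s, if anything falls off the work surface, if the arm or the gripper's body presses on something with over 40 N, if the wrist force passes 120 N, or if a joint passes its speed limit or range.

## Working session

There is one attempt and no reset: what is moved stays moved. The work goes in short steps, Python scripts to look and compute and a tool call to move; the robot and the scene stay as the last step left them, time stands still between calls to the robot, and variables do not carry over. Pictures are saved under pics/ and viewed, and the job is handed in when it is done.

Besides the shell and the picture viewer there is one more tool, called after "Request:" as name(argument=value, ...) on one line, values as JSON. arm_command: Moves the arm, as the interface text tells. Its arguments: {"type":"object","properties":{"moves":{"type":"array"}},"required":["moves"]}

```bash
mkdir -p pics; ls; python3 - <<'E'
from workcell import bot
import cv2
o=bot.get_obs()
for k,v in o.items(): print(k,v)
for n in ["side","top","wrist"]:
    im=bot.camera(n); cv2.imwrite(f"pics/{n}0.png",im[:,:,::-1]); c=bot.get_calibration(n); print(n,c)
E
```

```text
pics
clock 0.0
joint_pos [-1.31197665e+00  2.41419365e-01  3.71046751e-03  1.33519944e+00
 -3.15078061e-05  1.57079190e+00]
joint_vel [4.97349610e-05 1.67917482e-03 8.29389040e-04 5.77466555e-04
 1.07125815e-03 3.27541470e-04]
tau [ 9.21879609e-05 -3.72317934e+01  2.52407098e+01  1.69165526e-02
  8.38309143e-05  2.25135302e-06]
eef_pos [ 0.12789608 -0.48308371  0.40380413]
tool_rot [ 0.43173978  0.56094275 -0.43084653  0.55974571]
ft_force [-0.19129925  0.02605439 -0.73640799]
ft_torque [-0.00264808  0.00563961  0.01133198]
grip_width 0.08511382302159486
side {'mtx': array([[428.08961324,   0.        , 257.49441231],
       [  0.        , 428.08961324, 197.28993531],
       [  0.        ,   0.        ,   1.        ]]), 'world_from_camera': array([[ 0.96261153,  0.18566424, -0.19725068,  0.37228241],
       [-0.27076422,  0.68127668, -0.68010942, -0.69118265],
       [ 0.0081103 ,  0.70808959,  0.70607602,  0.83715782],
       [ 0.        ,  0.        ,  0.        ,  1.        ]])}
top {'mtx': array([[367.99299735,   0.        , 254.23805609],
       [  0.        , 367.99299735, 187.94304033],
       [  0.        ,   0.        ,   1.        ]]), 'world_from_camera': array([[-0.07649755,  0.97336518, -0.21612117,  0.34983641],
       [-0.99705181, -0.07597838,  0.01072226,  0.03905673],
       [-0.00598386,  0.21630423,  0.97630767,  1.18665088],
       [ 0.        ,  0.        ,  0.        ,  1.        ]])}
wrist {'mtx': array([[290.55431738,   0.        , 255.18852182],
       [  0.        , 290.55431738, 189.75599397],
       [  0.        ,   0.        ,   1.        ]]), 'mount': array([[ 1.47145724e-03,  3.03583572e-01, -9.52803678e-01,
         2.99833897e-02],
       [-5.51699805e-04,  9.52804811e-01,  3.03583081e-01,
         7.63356091e-02],
       [ 9.99998765e-01,  7.89520811e-05,  1.56949853e-03,
        -1.92285092e-04],
       [ 0.00000000e+00,  0.00000000e+00,  0.00000000e+00,
         1.00000000e+00]])}
```

View pics/top0.png

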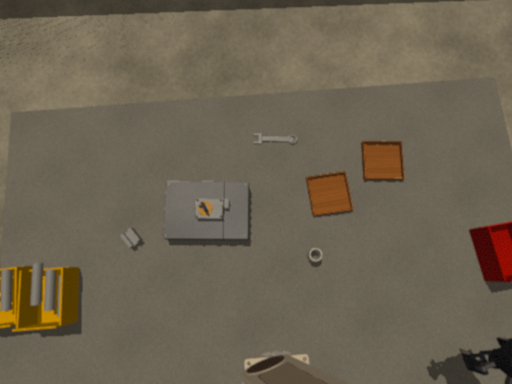

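View pics/side0.png

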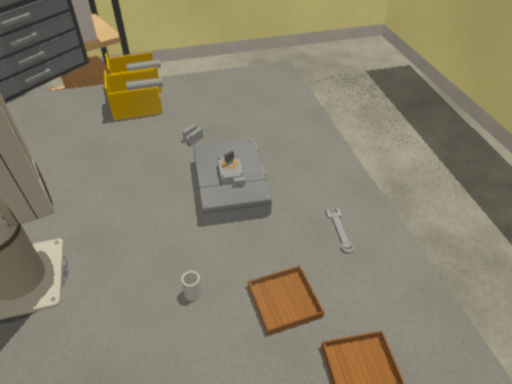

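View pics/wrist0.png

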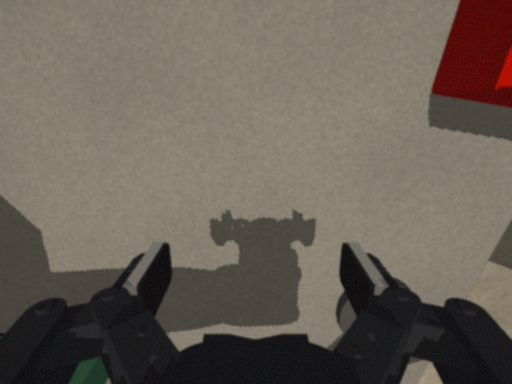

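The top picture shows the chest at about (207,210), with bolt and keeper to the right (-y), and the nearer tray at (329,194). The side picture shows the chest at (230,175) and that tray at (285,300). I'll enlarge both.

```bash
cat > h.py <<'E'
import numpy as np, cv2
from workcell import bot
from scipy.spatial.transform import Rotation as R
def px2w(n,u,v,z,T=None):
    c=bot.get_calibration(n); K=c["mtx"]
    if T is None: T=c["world_from_camera"]
    d=np.linalg.inv(K)@[u,v,1]; d=T[:3,:3]@[d[0],-d[1],-d[2]]; o=T[:3,3]
    return o+d*(z-o[2])/d[2]
def w2px(n,p,T=None):
    c=bot.get_calibration(n); K=c["mtx"]
    if T is None: T=c["world_from_camera"]
    q=np.linalg.inv(T)@np.r_[p,1]; q=K@[q[0],-q[1],-q[2]]; return q[:2]/q[2]
def wristT(o=None):
    o=o or bot.get_obs(); T=np.eye(4); T[:3,:3]=R.from_quat(o["tool_rot"]).as_matrix(); T[:3,3]=o["eef_pos"]
    return T@bot.get_calibration("wrist")["mount"]
def crop(src,dst,x,y,w,h,s):
    im=cv2.imread(src)[y:y+h,x:x+w]; cv2.imwrite(dst,cv2.resize(im,None,fx=s,fy=s,interpolation=cv2.INTER_CUBIC))
E
python3 - <<'E'
from h import *
crop("pics/top0.png","pics/top0c.png",155,170,100,75,8)
crop("pics/side0.png","pics/side0c.png",185,130,100,75,8)
print(px2w("top",329,194,0.004),px2w("side",285,300,0.004),px2w("top",207,210,0.084))
E
```

```text
[ 0.57231348 -0.21654052  0.004     ] [ 0.57647334 -0.21604229  0.004     ] [0.53678852 0.1749438  0.084     ]
```

View pics/top0c.png

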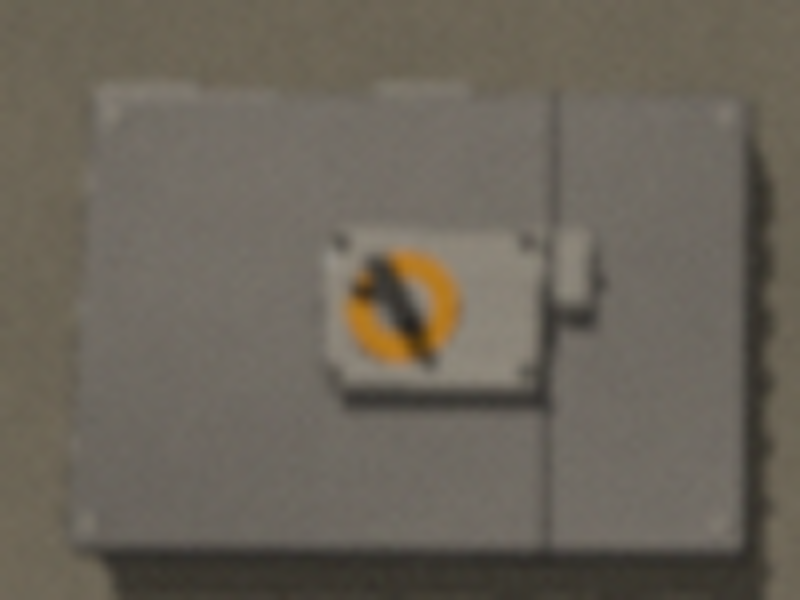

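View pics/side0c.png

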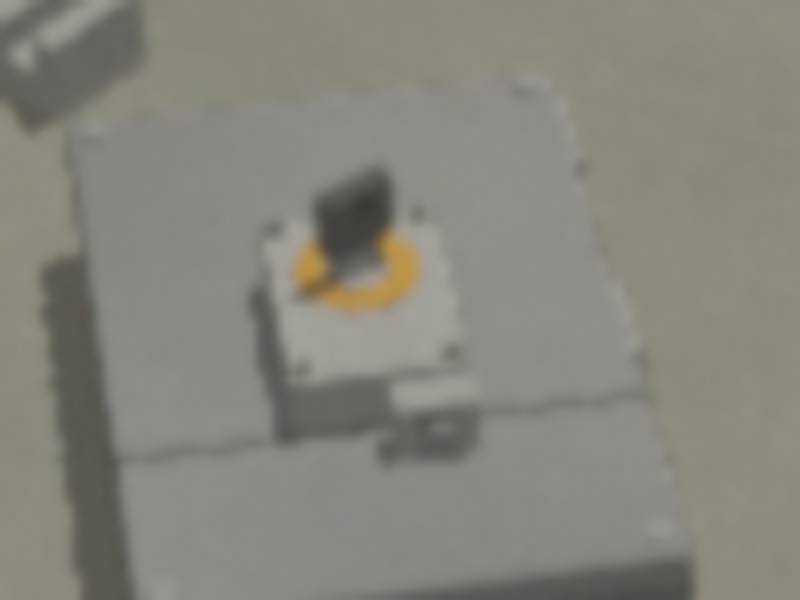

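```bash
cat >> h.py <<'E'
def P(a): return np.round(a,4)
def plan(target_xyz, yaw_z):
    """tcp target; tool x down, tool z axis horizontal at world angle yaw_z. returns shift in tool axes, rotvec tool"""
    o=bot.get_obs(); Rc=R.from_quat(o["tool_rot"]).as_matrix()
    z=np.array([np.cos(yaw_z),np.sin(yaw_z),0]); x=np.array([0,0,-1.]); y=np.cross(z,x)
    Rt=np.c_[x,y,z]
    print("shift tool",P(Rc.T@(np.array(target_xyz)-o["eef_pos"])),"rotvec",P(R.from_matrix(Rc.T@Rt).as_rotvec()),"j",P(o["joint_pos"]),"F",P(o["ft_force"]),"M",P(o["ft_torque"]),"w",P(o["grip_width"]),"pos",P(o["eef_pos"]),"yawz",np.arctan2(Rc[1,2],Rc[0,2]).round(4),"t",o["clock"])
    return Rc,Rt
E
python3 - <<'E'
from h import *
f=lambda u,v:(155+u/8-.44,170+v/8-.44)
g=lambda u,v:(185+u/8-.44,130+v/8-.44)
print("ring",px2w("top",*f(403,306),.084),px2w("side",*g(358,270),.084))
for n,q in [("TL",(92,95)),("TR",(745,103)),("BL",(75,548)),("BR",(745,551))]: print(n,px2w("top",*f(*q),.06))
print("case",[P(px2w("top",*f(*q),.084)) for q in [(325,228),(543,235),(328,388),(543,388)]])
Rc,_=plan([.54,.17,.40],2.07); print(Rc)
for t in [(329,194)]: pass
E
```

```text
ring [0.54398838 0.18086997 0.084     ] [0.54437242 0.1796354  0.084     ]
TL [0.64182935 0.30225343 0.06      ]
TR [0.61854349 0.04588355 0.06      ]
BL [0.46463388 0.31311427 0.06      ]
BR [0.44384225 0.0586105  0.06      ]
case [array([0.5764, 0.2091, 0.084 ]), array([0.5672, 0.1263, 0.084 ]), array([0.5149, 0.2106, 0.084 ]), array([0.5086, 0.1297, 0.084 ])]
shift tool [ 0.0049  0.5655 -0.5259] rotvec [ 2.9012e+00 -3.0000e-04  2.4000e-03] j [-1.312   0.2413  0.004   1.3352  0.      1.5708] F [-0.3698 -0.2296 -0.1591] M [ 0.0216  0.0297 -0.0699] w 0.0853 pos [ 0.1279 -0.4832  0.404 ] yawz -1.312 t 0.15
[[-4.09622085e-04  9.66703695e-01  2.55898023e-01]
 [ 1.57931504e-03  2.55898351e-01 -9.66702405e-01]
 [-9.99998669e-01  8.16094357e-06 -1.63155130e-03]]
```

Ring centre is about (0.544, 0.180), and the two cameras agree to about 1 mm. Chest yaw is about -0.08. I'll turn the wrist first to keep joint 6 in range.

Request:
arm_command(moves=[0,0,0,-0.124,0,0,-1,0,0,0,-0.124,0,0,-1,0,0,0,-0.124,0,0,-1,0,0,0,-0.124,0,0,-1,0,0,0,-0.124,0,0,-1,0,0,0,-0.124,0,0,-1,0,0,0,-0.124,0,0,-1,0,0,0,-0.124,0,0,-1,0,0,0,-0.124,0,0,-1,0,0,0,-0.124,0,0,-1,0,0,0,-0.124,0,0,-1,0,0,0,-0.124,0,0,-1,0,0,0,-0.124,0,0,-1,0,0,0,-0.124,0,0,-1,0,0,0,-0.124,0,0,-1,0,0,0,-0.124,0,0,-1,0,0,0,-0.124,0,0,-1,0,0,0,-0.124,0,0,-1])

```text
clock: 1.65
eef_pos: [0.1273, -0.481, 0.3966]
tool_rot: [-0.315, 0.629, 0.327, 0.631]
ft_force: [0.3, 0.4, 0.5]
grip_width: 0.0855
```

```bash
python3 -c "
from h import *
plan([.50,.17,.40],1.99)"
```

```text
shift tool [0.0063 0.0807 0.7457] rotvec [-1.0469  0.0178 -0.0067] j [-1.3120e+00  2.4780e-01 -7.0000e-03  1.3342e+00  1.0000e-04 -6.8430e-01] F [0.3195 0.368  0.4731] M [-0.0045  0.0213  0.027 ] w 0.0855 pos [ 0.1273 -0.481   0.3966] yawz 0.943 t 1.65
```

Request:
arm_command(moves=[0,0.0026,0.039,0,0,0,-1,0,0.0026,0.039,0,0,0,-1,0,0.0026,0.039,0,0,0,-1,0,0.0026,0.039,0,0,0,-1,0,0.0026,0.039,0,0,0,-1,0,0.0026,0.039,0,0,0,-1,0,0.0026,0.039,0,0,0,-1,0,0.0026,0.039,0,0,0,-1,0,0.0026,0.039,0,0,0,-1,0,0.0026,0.039,0,0,0,-1,0,0.0026,0.039,0,0,0,-1,0,0.0026,0.039,0,0,0,-1,0,0.0026,0.039,0,0,0,-1,0,0.0026,0.039,0,0,0,-1,0,0.0026,0.039,0,0,0,-1,0,0.0026,0.039,0,0,0,-1,0,0.0026,0.039,0,0,0,-1,0,0.0026,0.039,0,0,0,-1,0,0.0026,0.039,0,0,0,-1,0,0.0026,0.039,0,0,0,-1])

```text
clock: 3.32
eef_pos: [0.5546, 0.207, 0.4008]
tool_rot: [-0.312, 0.631, 0.325, 0.632]
ft_force: [1.8, -0.4, 0.7]
grip_width: 0.0854
```

Request:
arm_command(moves=[0,0,0,-0.118,0,0,-1,0,0,0,-0.118,0,0,-1,0,0,0,-0.118,0,0,-1,0,0,0,-0.118,0,0,-1,0,0,0,-0.118,0,0,-1,0,0,0,-0.118,0,0,-1,0,0,0,-0.118,0,0,-1,0,0,0,-0.118,0,0,-1,0,0,0,0,0,0,-1])

```text
clock: 4.07
eef_pos: [0.5582, 0.2182, 0.3895]
tool_rot: [-0.574, 0.402, 0.591, 0.401]
ft_force: [1.0, -1.0, -0.1]
grip_width: 0.0855
```

```bash
python3 -c "
from h import *
plan([.544,.18,.35],1.99)
T=wristT(); np.save('T1.npy',T)
im=bot.camera('wrist'); cv2.imwrite('pics/w1.png',im[:,:,::-1])
print(w2px('wrist',[.544,.18,.084],T))"
```

```text
shift tool [ 0.0393  0.0263 -0.0315] rotvec [-0.0554  0.0198 -0.0137] j [0.3685 0.4538 0.2713 1.4025 0.0195 0.0045] F [ 0.9916 -0.9539 -0.1281] M [ 0.0077  0.0242 -0.0286] w 0.0855 pos [0.5582 0.2182 0.3895] yawz 1.9345 t 4.0667
[216.31613776 158.97681403]
```

View pics/w1.png

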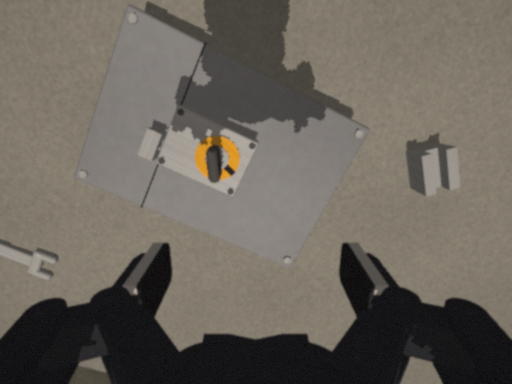

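The wrist picture shows the ring at (218,158) and its notch at (229,170). Next I move in over the axis.

Request:
arm_command(moves=[0.017,0.0066,-0.008,-0.018,0.007,-0.005,-1,0.017,0.0066,-0.008,-0.018,0.007,-0.005,-1,0.017,0.0066,-0.008,-0.018,0.007,-0.005,-1,0.015,0.0066,-0.008,0,0,0,-1,0,0,0,0,0,0,-1])

```text
clock: 4.53
eef_pos: [0.5448, 0.1787, 0.3212]
tool_rot: [0.591, -0.389, -0.588, -0.391]
ft_force: [-1.0, -0.3, -0.7]
grip_width: 0.0852
```

```bash
python3 -c "
from h import *
plan([.544,.18,.32],1.99)
T=wristT(); np.save('T2.npy',T)
im=bot.camera('wrist'); cv2.imwrite('pics/w2.png',im[:,:,::-1])
print(w2px('wrist',[.544,.18,.084],T))
u,v=map(int,w2px('wrist',[.544,.18,.1],T))
print(u-80,v-60);crop('pics/w2.png','pics/w2c.png',u-80,v-60,160,120,5)"
```

```text
shift tool [0.0012 0.0002 0.0015] rotvec [-0.0178 -0.0021  0.0041] j [ 0.3173  0.4295  0.0529  1.1898 -0.0017 -0.0841] F [-0.9523 -0.3345 -0.736 ] M [0.0492 0.0494 0.0107] w 0.0852 pos [0.5448 0.1787 0.3212] yawz 1.9722 t 4.5333
[257.02596492 204.3884171 ]
177 152
```

View pics/w2c.png

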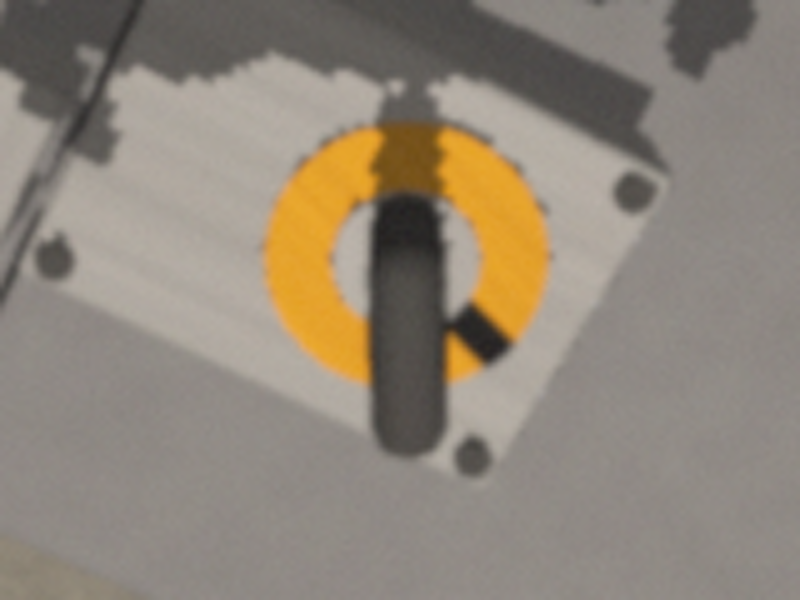

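The crop shows the ring centred at crop (407,255), the notch at (482,335), and the bow vertical at x≈408.

```bash
python3 -c "
from h import *
T=np.load('T2.npy')
f=lambda u,v,z:px2w('wrist',177+u/5-.4,152+v/5-.4,z,T)
c=f(407,255,.084); print('ring',c)
print('size',np.linalg.norm(f(265,255,.084)-f(550,255,.084)))
n=f(482,335,.084)-c; print('notch',np.arctan2(n[1],n[0]))
a,b,d=f(635,192,.084),f(472,457,.084),f(55,258,.084)
e=a-b; print('x edge',np.arctan2(e[1],e[0]),np.linalg.norm(e)); e=b-d; print('y edge',np.arctan2(e[1],e[0])-np.pi/2,np.linalg.norm(e))
a,b,d=f(668,170,.084),f(490,487,.084),f(20,285,.084)
e=a-b; print('x edge',np.arctan2(e[1],e[0]),np.linalg.norm(e)); e=b-d; print('y edge',np.arctan2(e[1],e[0])-np.pi/2,np.linalg.norm(e))
k1,k2=f(409,425,.118),f(407,225,.118); print('bow end mid',f(409,420,.122)); e=k1-k2; print('key yaw',np.arctan2(e[1],e[0]))
for u in (372,445): print(f(u,340,.118))
# predicted axis pixel at bow top
print((w2px('wrist',[c[0],c[1],.122],T)-[177,152])*5)
"
```

```text
ring [0.54238046 0.18011283 0.084     ]
size 0.04322109495114992
notch 1.124384089741242
x edge 3.0512456364933658 0.050125391296395046
y edge -0.08447578896723273 0.07217910392361633
x edge 3.0952610824066777 0.05876667168515475
y edge -0.044910616492765065 0.08031576732223226
bow end mid [0.55027885 0.18340181 0.122     ]
key yaw 0.413223185664353
[0.5434724  0.17533593 0.118     ]
[0.5397915  0.18401811 0.118     ]
[407.64910837 356.9458662 ]
```

Chest yaw is about -0.085, the key about +0.5 from it, and the notch about +1.21 from it. The axis is at about (0.5427, 0.180). I descend to grasp the bow.

Request:
arm_command(moves=[0.012,0.0007,0.001,-0.006,-0.001,0.002,-1,0.012,0.0007,0.001,-0.006,-0.001,0.002,-1,0.012,0,0,0,0,0,-1,0.01,0,0,0,0,0,-1,0.004,0,0,0,0,0,-1,0,0,0,0,0,0,-1])

```text
clock: 5.08
eef_pos: [0.5474, 0.1842, 0.2777]
tool_rot: [0.593, -0.384, -0.588, -0.394]
ft_force: [0.3, 0.6, 0.5]
grip_width: 0.0856
```

```bash
python3 -c "
from h import *
plan([.5427,.18,.266],1.984)
T=wristT(); np.save('T3.npy',T)
im=bot.camera('wrist'); cv2.imwrite('pics/w3.png',im[:,:,::-1])
print(w2px('wrist',[.5427,.18,.084],T),w2px('wrist',[.5427,.18,.122],T))
crop('pics/w3.png','pics/w3c.png',155,150,200,150,4)"
```

```text
shift tool [ 0.0116  0.0062 -0.0021] rotvec [-0.0071  0.0012  0.0151] j [ 0.3241  0.4676 -0.0073  1.081   0.0025 -0.082 ] F [0.2958 0.5521 0.477 ] M [0.0022 0.0025 0.0163] w 0.0856 pos [0.5474 0.1842 0.2777] yawz 1.9769 t 5.0833
[250.51005541 217.44418165] [249.54236489 249.23261067]
```

View pics/w3c.png

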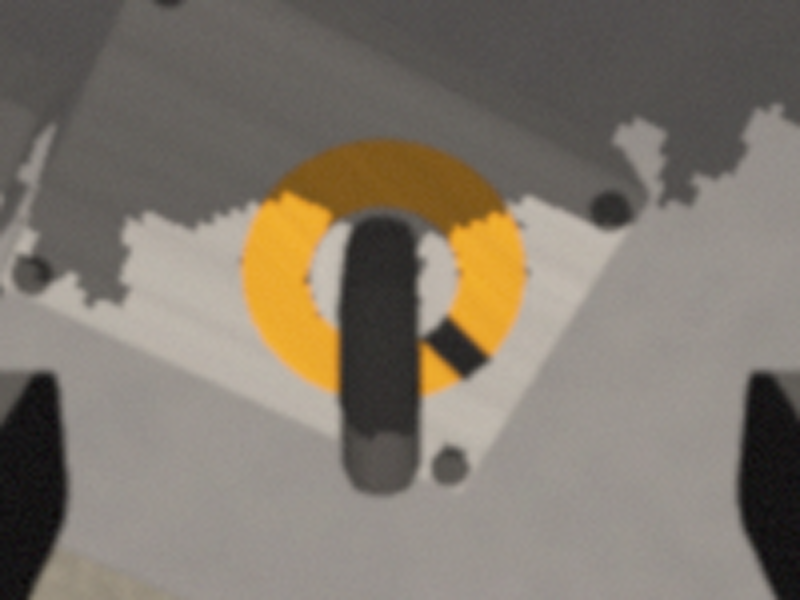

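The ring centre at full-picture pixel (250.6,217.1) matches the prediction (250.5,217.4). I make the fine approach.

Request:
arm_command(moves=[0.004,0.0031,-0.001,-0.004,0.001,0.008,-1,0.004,0.0031,-0.001,-0.003,0,0.007,-1,0.003,0,0,0,0,0,-1,0,0,0,0,0,0,-1])

```text
clock: 5.47
eef_pos: [0.5432, 0.1803, 0.2687]
tool_rot: [0.593, -0.386, -0.591, -0.388]
ft_force: [0.6, -0.9, -0.5]
grip_width: 0.0854
```

```bash
python3 -c "
from h import *
plan([.5427,.18,.266],1.984)"
```

```text
shift tool [ 0.0027  0.0006 -0.    ] rotvec [ 0.0003 -0.0003  0.0035] j [ 3.204e-01  4.712e-01 -2.710e-02  1.069e+00  1.000e-04 -9.310e-02] F [ 0.593  -0.8597 -0.4875] M [-0.0185 -0.016  -0.0283] w 0.0854 pos [0.5432 0.1803 0.2687] yawz 1.9843 t 5.4667
```

Request:
arm_command(moves=[0.0025,0.0006,0,0,0,0.003,-1,0,0,0,0,0,0,1,0,0,0,0,0,0,1,0,0,0,0,0,0,1,0,0,0,0,0,0,1,0,0,0,0,0,0,1,0,0,0,0,0,0,1,0,0,0,0,0,0,1,0,0,0,0,0,0,1,0,0,0,0,0,0,1])

```text
clock: 6.3
eef_pos: [0.5429, 0.1799, 0.2668]
tool_rot: [0.592, -0.386, -0.591, -0.387]
ft_force: [-0.6, 0.2, -0.7]
grip_width: 0.0088
```

```bash
python3 -c "
from h import *
plan([.5427,.18,.266],1.984)"
```

```text
shift tool [0.0008 0.0002 0.0002] rotvec [-0.0003 -0.0004  0.0017] j [ 3.2000e-01  4.7300e-01 -2.9700e-02  1.0663e+00 -2.0000e-04 -9.2900e-02] F [-0.5674  0.1544 -0.656 ] M [-0.0318  0.0052 -0.0221] w 0.0088 pos [0.5429 0.1799 0.2668] yawz 1.9837 t 6.3
```

Gripped: width about 9 mm on the 10 mm bow, with force near zero. I turn clockwise gently.

Request:
arm_command(moves=[0,0,0,0.03,0,0,1,0,0,0,0.03,0,0,1,0,0,0,0.03,0,0,1,0,0,0,0.03,0,0,1,0,0,0,0.03,0,0,1])

```text
clock: 6.72
eef_pos: [0.5429, 0.1799, 0.2668]
tool_rot: [0.56, -0.432, -0.559, -0.432]
ft_force: [-0.0, 0.4, 0.0]
grip_width: 0.0092
```

```bash
python3 -c "
from h import *
plan([.5427,.18,.266],1.984)"
```

```text
shift tool [0.0008 0.0002 0.0002] rotvec [-0.1566 -0.0006  0.0017] j [ 3.2000e-01  4.7300e-01 -2.9700e-02  1.0664e+00 -5.0000e-04  6.3500e-02] F [-0.0113  0.4132  0.0356] M [ 0.0754 -0.0277  0.0147] w 0.0092 pos [0.5429 0.1799 0.2668] yawz 1.8274 t 6.7167
```

Request:
arm_command(moves=[0,0,0,0.03,0,0,1,0,0,0,0.03,0,0,1,0,0,0,0.03,0,0,1,0,0,0,0.03,0,0,1,0,0,0,0.03,0,0,1,0,0,0,0.03,0,0,1,0,0,0,0.03,0,0,1,0,0,0,0.03,0,0,1,0,0,0,0.03,0,0,1,0,0,0,0.03,0,0,1])

```text
clock: 7.55
eef_pos: [0.5429, 0.1802, 0.2668]
tool_rot: [-0.486, 0.513, 0.485, 0.514]
ft_force: [-0.4, -0.4, 0.4]
grip_width: 0.0089
```

```bash
python3 -c "
from h import *
plan([.5427,.18,.266],1.284)"
```

```text
shift tool [ 0.0008  0.0002 -0.0002] rotvec [0.2301 0.0006 0.0017] j [ 3.2050e-01  4.7310e-01 -2.9600e-02  1.0663e+00 -3.0000e-04  3.7720e-01] F [-0.3579 -0.4027  0.4193] M [ 0.0093 -0.0062  0.0805] w 0.0089 pos [0.5429 0.1802 0.2668] yawz 1.5141 t 7.55
```

Request:
arm_command(moves=[0,0,0,0.03,0,0,1,0,0,0,0.03,0,0,1,0,0,0,0.03,0,0,1,0,0,0,0.03,0,0,1])

```text
clock: 7.88
eef_pos: [0.543, 0.1803, 0.2668]
tool_rot: [-0.453, 0.543, 0.452, 0.544]
ft_force: [0.1, 1.2, 0.2]
grip_width: 0.009
```

```bash
python3 -c "
from h import *
plan([.5427,.18,.266],1.284)"
```

```text
shift tool [ 0.0008  0.0002 -0.0003] rotvec [0.1049 0.0007 0.0019] j [ 3.2060e-01  4.7320e-01 -2.9500e-02  1.0661e+00 -4.0000e-04  5.0250e-01] F [0.1258 1.1716 0.1963] M [-0.0361 -0.0413  0.1474] w 0.009 pos [0.543  0.1803 0.2668] yawz 1.3889 t 7.8833
```

Request:
arm_command(moves=[0,0,0,0.02,0,0,1,0,0,0,0.02,0,0,1])

```text
clock: 8.05
eef_pos: [0.543, 0.1803, 0.2668]
tool_rot: [-0.441, 0.552, 0.441, 0.553]
ft_force: [0.0, -0.2, 0.3]
grip_width: 0.0091
```

```bash
python3 -c "
from h import *
plan([.5427,.18,.266],1.284)"
```

```text
shift tool [ 0.0008  0.0002 -0.0004] rotvec [0.0627 0.0008 0.002 ] j [ 3.2070e-01  4.7320e-01 -2.9400e-02  1.0661e+00 -4.0000e-04  5.4480e-01] F [ 0.0439 -0.212   0.3146] M [ 0.0276 -0.0134  0.0425] w 0.0091 pos [0.543  0.1803 0.2668] yawz 1.3467 t 8.05
```

Request:
arm_command(moves=[0,0,0,0.02,0,0,1,0,0,0,0.02,0,0,1])

```text
clock: 8.22
eef_pos: [0.543, 0.1804, 0.2667]
tool_rot: [-0.429, 0.561, 0.429, 0.563]
ft_force: [-0.2, -0.1, -0.1]
grip_width: 0.0091
```

```bash
python3 -c "
from h import *
plan([.5427,.18,.266],1.284)"
```

```text
shift tool [ 0.0007  0.0002 -0.0004] rotvec [0.0197 0.0008 0.0019] j [ 3.2080e-01  4.7320e-01 -2.9400e-02  1.0661e+00 -4.0000e-04  5.8790e-01] F [-0.2018 -0.1436 -0.1348] M [-0.0172  0.0282  0.0991] w 0.0091 pos [0.543  0.1804 0.2667] yawz 1.3037 t 8.2167
```

Request:
arm_command(moves=[0,0,0,0.015,0,0,1,0,0,0,0.015,0,0,1])

```text
clock: 8.38
eef_pos: [0.543, 0.1804, 0.2668]
tool_rot: [-0.42, 0.568, 0.419, 0.57]
ft_force: [-0.7, 0.6, -0.8]
grip_width: 0.0089
```

```bash
python3 -c "
from h import *
plan([.5427,.18,.266],1.284)"
```

```text
shift tool [ 0.0008  0.0001 -0.0005] rotvec [-0.0134  0.0009  0.002 ] j [ 3.2080e-01  4.7320e-01 -2.9400e-02  1.0661e+00 -4.0000e-04  6.2100e-01] F [-0.6742  0.5873 -0.8356] M [ 0.0378 -0.0323  0.0967] w 0.0089 pos [0.543  0.1804 0.2668] yawz 1.2706 t 8.3833
```

Request:
arm_command(moves=[0,0,0,0.015,0,0,1,0,0,0,0.015,0,0,1])

```text
clock: 8.55
eef_pos: [0.5431, 0.1805, 0.2668]
tool_rot: [-0.41, 0.575, 0.41, 0.577]
ft_force: [1.2, 0.9, -0.1]
grip_width: 0.0091
```

```bash
python3 -c "
from h import *
plan([.5427,.18,.266],1.284)"
```

```text
shift tool [ 0.0008  0.0002 -0.0006] rotvec [-0.0463  0.0015  0.002 ] j [ 0.3209  0.4733 -0.0293  1.0658  0.      0.654 ] F [ 1.2401  0.857  -0.1235] M [ 0.1684 -0.1417  0.1189] w 0.0091 pos [0.5431 0.1805 0.2668] yawz 1.2377 t 8.55
```

Request:
arm_command(moves=[0,0,0,0.012,0,0,1,0,0,0,0.012,0,0,1])

```text
clock: 8.72
eef_pos: [0.5432, 0.1807, 0.2668]
tool_rot: [-0.403, 0.58, 0.402, 0.582]
ft_force: [0.8, 0.3, 0.1]
grip_width: 0.0091
```

```bash
python3 -c "
from h import *
plan([.5427,.18,.266],1.284)
o=bot.get_obs(); print(o['tau'])
crop_=bot.camera('side'); cv2.imwrite('pics/s4.png',crop_[:,:,::-1]); crop('pics/s4.png','pics/s4c.png',185,130,100,75,8)
im=bot.camera('wrist'); cv2.imwrite('pics/w4.png',im[:,:,::-1])
"
```

```text
shift tool [ 0.0007  0.0002 -0.0009] rotvec [-0.0728  0.0022  0.0023] j [ 3.2110e-01  4.7340e-01 -2.9100e-02  1.0652e+00  4.0000e-04  6.8070e-01] F [0.827  0.3043 0.1367] M [ 0.0968 -0.1438  0.2181] w 0.0091 pos [0.5432 0.1807 0.2668] yawz 1.2112 t 8.7167
[-3.66745479e-01 -4.60319602e+01  2.27452862e+01  2.42012786e-01
 -1.06410231e-01  2.41541024e-02]
```

View pics/s4c.png

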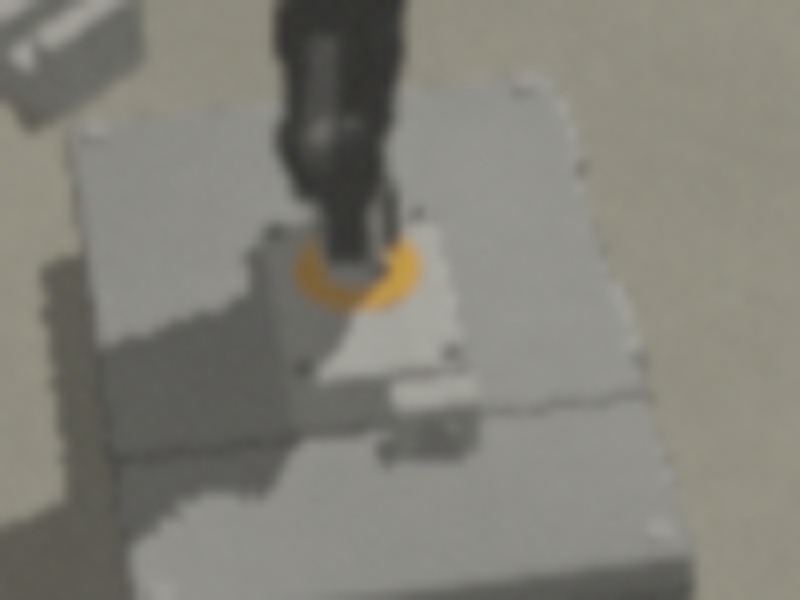

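View pics/w4.png

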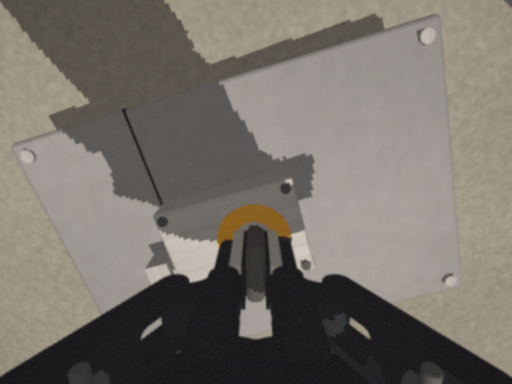

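Torque has climbed to about 0.22 N m, which looks like the stop. One tiny step to confirm.

Request:
arm_command(moves=[0,0,0,0.012,0,0,1])

```text
clock: 8.9
eef_pos: [0.5433, 0.1808, 0.2668]
tool_rot: [-0.399, 0.582, 0.399, 0.585]
ft_force: [0.6, 0.8, -0.3]
grip_width: 0.0092
```

```bash
python3 -c "
from h import *
plan([.5427,.18,.266],1.284)
print(bot.get_obs()['tau'][[0,3,4,5]])
crop('pics/w4.png','pics/w4c.png',190,190,130,98,6)
"
```

```text
shift tool [ 0.0008  0.0002 -0.001 ] rotvec [-0.0843  0.0024  0.0024] j [ 3.2120e-01  4.7340e-01 -2.9000e-02  1.0651e+00  5.0000e-04  6.9220e-01] F [ 0.5722  0.7965 -0.3271] M [ 0.1415 -0.0355  0.1921] w 0.0092 pos [0.5433 0.1808 0.2668] yawz 1.1998 t 8.9
[-3.75891896e-01  1.80739271e-01 -7.72709772e-02  2.40589652e-04]
```

View pics/w4c.png

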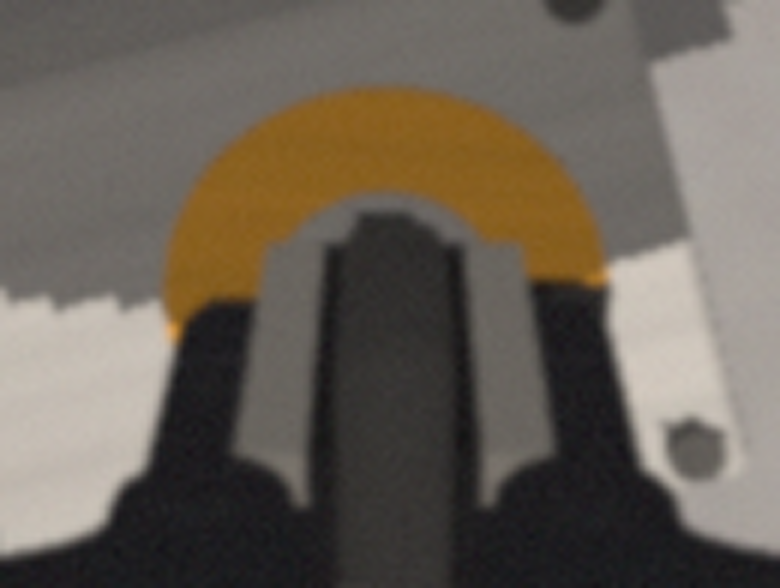

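Request:
arm_command(moves=[0,0,0,0.015,0,0,1,0,0,0,0.015,0,0,1])

```text
clock: 9.07
eef_pos: [0.5433, 0.1809, 0.2668]
tool_rot: [-0.39, 0.589, 0.39, 0.591]
ft_force: [1.5, 0.5, -0.4]
grip_width: 0.0091
```

```bash
cat > m.py <<'E'
from h import *
plan([.5427,.18,.266],1.284)
M=[bot.get_obs()['ft_torque']]
for i in range(4): bot.camera('side'); M.append(bot.get_obs()['ft_torque'])
print('mean M',P(np.mean(M,0)),'Mz',P(np.array(M)[:,2])); o=bot.get_obs(); print(P(o['eef_pos']),P(o['joint_pos'][5]),P(o['ft_force']))
E
python3 m.py
```

```text
shift tool [ 0.0008  0.0002 -0.0011] rotvec [-0.1163  0.0024  0.0025] j [ 3.213e-01  4.735e-01 -2.890e-02  1.065e+00  4.000e-04  7.244e-01] F [ 1.4637  0.4548 -0.4338] M [ 0.1263 -0.0797  0.3921] w 0.0091 pos [0.5433 0.1809 0.2668] yawz 1.1677 t 9.0667
mean M [ 0.1119 -0.1169  0.326 ] Mz [0.3921 0.3287 0.2893 0.32   0.2998]
[0.5433 0.1809 0.2668] 0.7232 [ 0.6171  0.8054 -0.3943]
```

There is a clear stop: torque went from 0.09 to 0.33 N m over a few hundredths of a rad at about -0.26 to -0.3 rad, as expected with play. The bolt is out, so I turn back anticlockwise.

Request:
arm_command(moves=[0,0,0,-0.04,0,0,1,0,0,0,-0.05,0,0,1,0,0,0,-0.05,0,0,1,0,0,0,-0.05,0,0,1,0,0,0,-0.05,0,0,1,0,0,0,-0.05,0,0,1,0,0,0,-0.05,0,0,1,0,0,0,-0.05,0,0,1,0,0,0,-0.05,0,0,1,0,0,0,-0.05,0,0,1,0,0,0,-0.05,0,0,1,0,0,0,-0.05,0,0,1,0,0,0,-0.05,0,0,1,0,0,0,-0.05,0,0,1])

```text
clock: 10.43
eef_pos: [0.5432, 0.1795, 0.2668]
tool_rot: [0.571, -0.416, -0.571, -0.418]
ft_force: [-0.1, 0.3, -0.6]
grip_width: 0.0088
```

```bash
python3 m.py; python3 -c "
from h import *
im=bot.camera('wrist'); cv2.imwrite('pics/w5.png',im[:,:,::-1])"
```

```text
shift tool [0.0008 0.0003 0.0007] rotvec [0.5952 0.0016 0.0019] j [ 3.1890e-01  4.7300e-01 -2.9600e-02  1.0659e+00  9.0000e-04  1.0500e-02] F [-0.0508  0.3404 -0.6015] M [ 0.1734 -0.0461  0.0043] w 0.0088 pos [0.5432 0.1795 0.2668] yawz 1.8792 t 10.4333
mean M [ 0.1446 -0.1139 -0.0157] Mz [ 0.0043 -0.0446  0.0076 -0.0768  0.0309]
[0.5432 0.1795 0.2668] 0.0139 [-0.1265  0.6672 -0.0121]
```

View pics/w5.png

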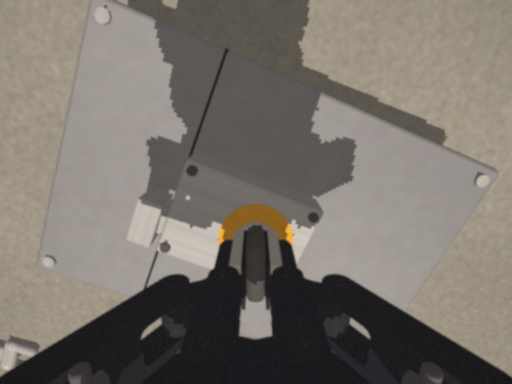

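```bash
python3 -c "
from h import *
crop('pics/w5.png','pics/w5c.png',115,150,120,90,6)"
```

```text
(no output)
```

View pics/w5c.png

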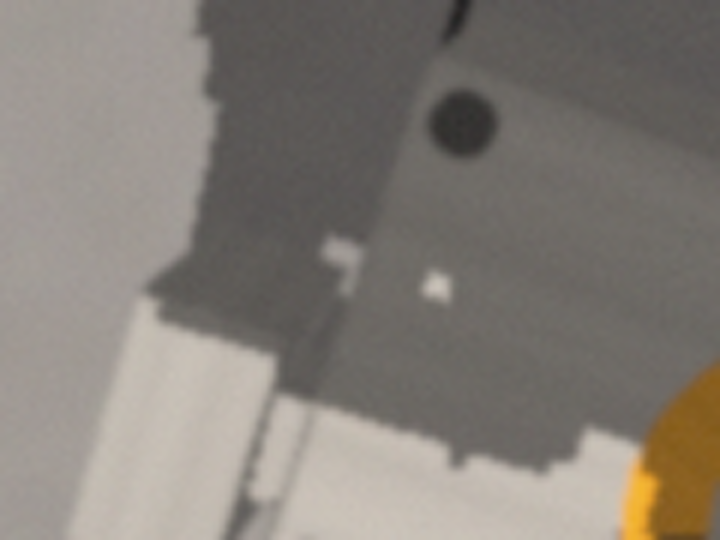

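```bash
python3 -c "
from h import *
crop('pics/w3.png','pics/w3d.png',90,140,120,90,6)"
```

```text
(no output)
```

View pics/w3d.png

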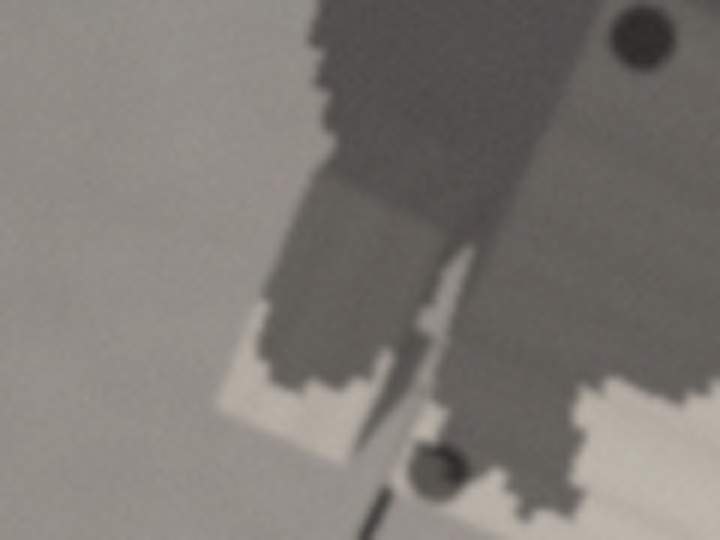

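The bolt now bridges the gap to the keeper at crop (280,450), which was empty before. I continue anticlockwise towards the notch at tool yaw about 2.70.

Request:
arm_command(moves=[0,0,0,-0.05,0,0,1,0,0,0,-0.05,0,0,1,0,0,0,-0.05,0,0,1,0,0,0,-0.05,0,0,1,0,0,0,-0.05,0,0,1,0,0,0,-0.05,0,0,1,0,0,0,-0.05,0,0,1,0,0,0,-0.05,0,0,1,0,0,0,-0.05,0,0,1,0,0,0,-0.05,0,0,1,0,0,0,-0.05,0,0,1,0,0,0,-0.05,0,0,1,0,0,0,-0.05,0,0,1])

```text
clock: 11.77
eef_pos: [0.5434, 0.1792, 0.2668]
tool_rot: [0.676, -0.208, -0.675, -0.21]
ft_force: [1.1, 0.5, -0.8]
grip_width: 0.0092
```

```bash
sed -i 's/1.284/2.695/;s/range(4)/range(3)/' m.py; python3 m.py
```

```text
shift tool [ 0.0007 -0.0003  0.001 ] rotvec [-0.1536 -0.0011  0.0022] j [ 3.1840e-01  4.7310e-01 -2.9600e-02  1.0657e+00  6.0000e-04 -6.5230e-01] F [ 1.0826  0.5325 -0.8413] M [ 0.1282 -0.0681 -0.045 ] w 0.0092 pos [0.5434 0.1792 0.2668] yawz 2.5414 t 11.7667
mean M [ 0.1291 -0.0947 -0.0351] Mz [-0.045  -0.0861 -0.0018 -0.0074]
[0.5434 0.1792 0.2668] -0.649 [ 1.1264 -0.1641 -0.1563]
```

Request:
arm_command(moves=[0,0,0,-0.03,0,0,1,0,0,0,-0.03,0,0,1,0,0,0,-0.03,0,0,1,0,0,0,-0.03,0,0,1])

```text
clock: 12.25
eef_pos: [0.5434, 0.1791, 0.2668]
tool_rot: [0.687, -0.17, -0.686, -0.171]
ft_force: [0.4, 1.0, -0.4]
grip_width: 0.0089
```

```bash
python3 m.py
```

```text
shift tool [ 0.0008 -0.0004  0.001 ] rotvec [-0.04   -0.0014  0.0022] j [ 3.1830e-01  4.7310e-01 -2.9600e-02  1.0656e+00  6.0000e-04 -7.6590e-01] F [ 0.4301  0.9639 -0.4279] M [ 0.1109 -0.1462 -0.0411] w 0.0089 pos [0.5434 0.1791 0.2668] yawz 2.655 t 12.25
mean M [ 0.128  -0.1616 -0.0257] Mz [-0.0411 -0.0082  0.0063 -0.0597]
[0.5434 0.1791 0.2668] -0.7646 [ 1.301   0.5914 -1.1317]
```

Request:
arm_command(moves=[0,0,0,-0.02,0,0,1,0,0,0,-0.02,0,0,1])

```text
clock: 12.57
eef_pos: [0.5434, 0.1791, 0.2668]
tool_rot: [0.69, -0.156, -0.689, -0.158]
ft_force: [-0.2, 1.0, -1.2]
grip_width: 0.0093
```

```bash
python3 m.py
```

```text
shift tool [ 0.0008 -0.0005  0.001 ] rotvec [-0.0012 -0.0015  0.0022] j [ 3.1830e-01  4.7310e-01 -2.9600e-02  1.0656e+00  5.0000e-04 -8.0470e-01] F [-0.2009  0.9678 -1.2382] M [ 0.1497 -0.1728 -0.0652] w 0.0093 pos [0.5434 0.1791 0.2668] yawz 2.6938 t 12.5667
mean M [ 0.1751 -0.1676 -0.0236] Mz [-0.0652 -0.0624  0.0237  0.0095]
[0.5434 0.1791 0.2668] -0.8036 [ 0.2881 -0.1741 -0.6022]
```

Request:
arm_command(moves=[0,0,0,-0.02,0,0,1,0,0,0,-0.02,0,0,1])

```text
clock: 12.88
eef_pos: [0.5435, 0.1791, 0.2668]
tool_rot: [0.693, -0.142, -0.692, -0.143]
ft_force: [0.4, 0.7, -0.6]
grip_width: 0.0091
```

```bash
python3 m.py
```

```text
shift tool [ 0.0008 -0.0005  0.0011] rotvec [ 0.0399 -0.0016  0.0021] j [ 3.1820e-01  4.7310e-01 -2.9600e-02  1.0655e+00  5.0000e-04 -8.4590e-01] F [ 0.371   0.664  -0.6276] M [ 0.1423 -0.1324 -0.0079] w 0.0091 pos [0.5435 0.1791 0.2668] yawz 2.7349 t 12.8833
mean M [ 0.1259 -0.1472 -0.0153] Mz [-0.0079 -0.0173 -0.0049 -0.031 ]
[0.5435 0.1791 0.2668] -0.8443 [ 0.8706  0.286  -0.8386]
```

Request:
arm_command(moves=[0,0,0,-0.015,0,0,1,0,0,0,-0.015,0,0,1])

```text
clock: 13.2
eef_pos: [0.5435, 0.1791, 0.2668]
tool_rot: [0.695, -0.132, -0.694, -0.133]
ft_force: [0.5, -0.1, -0.1]
grip_width: 0.0092
```

```bash
python3 m.py
```

```text
shift tool [ 0.0008 -0.0005  0.0011] rotvec [ 0.07   -0.0019  0.0021] j [ 3.1820e-01  4.7310e-01 -2.9500e-02  1.0653e+00  3.0000e-04 -8.7600e-01] F [ 0.4798 -0.0797 -0.0607] M [ 0.1172 -0.3345 -0.1466] w 0.0092 pos [0.5435 0.1791 0.2668] yawz 2.765 t 13.2
mean M [ 0.119  -0.2911 -0.1048] Mz [-0.1466 -0.111  -0.0591 -0.1026]
[0.5436 0.1791 0.2668] -0.8748 [ 1.7082  0.405  -0.8032]
```

Request:
arm_command(moves=[0,0,0,-0.015,0,0,1,0,0,0,-0.015,0,0,1])

```text
clock: 13.52
eef_pos: [0.5438, 0.179, 0.2668]
tool_rot: [0.698, -0.121, -0.695, -0.122]
ft_force: [1.6, 0.5, -1.5]
grip_width: 0.0091
```

```bash
python3 m.py
```

```text
shift tool [ 0.0008 -0.0005  0.0014] rotvec [ 0.1004 -0.0027  0.0024] j [ 3.1800e-01  4.7330e-01 -2.9200e-02  1.0647e+00  1.0000e-04 -9.0660e-01] F [ 1.5603  0.4843 -1.5012] M [ 0.1105 -0.3973 -0.1915] w 0.0091 pos [0.5438 0.179  0.2668] yawz 2.7954 t 13.5167
mean M [ 0.1569 -0.4414 -0.1484] Mz [-0.1915 -0.1548 -0.1137 -0.1337]
[0.5439 0.179  0.2668] -0.9054 [ 2.6288 -0.0879 -1.9326]
```

The stop is felt at tool yaw about 2.765, against the visual notch at 2.695 (play included). I back off a little and relax, then look.

Request:
arm_command(moves=[0,0,0,0.03,0,0,1,0,0,0,0.03,0,0,1,0,0,0,0,0,0,1])

```text
clock: 13.92
eef_pos: [0.5432, 0.1788, 0.2668]
tool_rot: [0.693, -0.143, -0.692, -0.144]
ft_force: [-0.1, -0.5, -1.3]
grip_width: 0.0094
```

```bash
python3 m.py;  python3 -c "
from h import *
im=bot.camera('wrist'); cv2.imwrite('pics/w6.png',im[:,:,::-1]); crop('pics/w6.png','pics/w6c.png',190,190,130,98,6)"
```

```text
shift tool [ 0.0008 -0.0009  0.0009] rotvec [ 0.0376 -0.0012  0.001 ] j [ 3.1810e-01  4.7300e-01 -2.9700e-02  1.0666e+00 -1.0000e-04 -8.4380e-01] F [-0.0741 -0.5443 -1.2664] M [ 0.0565 -0.1658  0.0283] w 0.0094 pos [0.5432 0.1788 0.2668] yawz 2.7326 t 13.9167
mean M [ 0.0008 -0.0405 -0.0052] Mz [ 0.0283 -0.0268  0.0017 -0.024 ]
[0.5433 0.1788 0.2668] -0.8448 [-0.7575  0.6623  0.0701]
```

View pics/w6c.png

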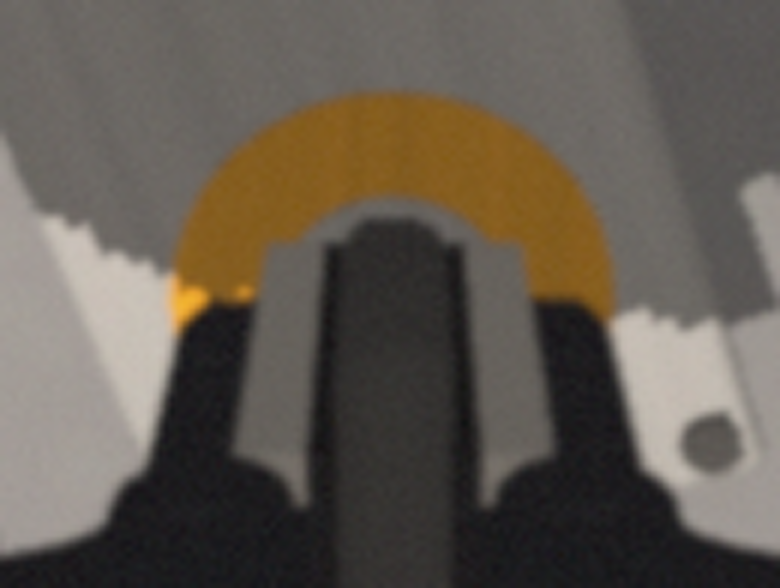

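Forces have relaxed to about zero. I lift gently in small steps.

Request:
arm_command(moves=[-0.0015,0,0,0,0,0,1,-0.0015,0,0,0,0,0,1])

```text
clock: 14.28
eef_pos: [0.5431, 0.1786, 0.2694]
tool_rot: [0.693, -0.143, -0.692, -0.143]
ft_force: [1.2, -0.3, -1.1]
grip_width: 0.0089
```

```bash
sed -i 's/range(3)/range(1)/' m.py; python3 m.py
```

```text
shift tool [ 0.0034 -0.0011  0.0009] rotvec [ 0.0391 -0.0011 -0.    ] j [ 3.1790e-01  4.7050e-01 -2.6100e-02  1.0734e+00 -8.0000e-04 -8.4540e-01] F [ 1.1783 -0.3409 -1.1372] M [-0.0692 -0.2116 -0.0034] w 0.0089 pos [0.5431 0.1786 0.2694] yawz 2.7341 t 14.2833
mean M [-0.026  -0.1349  0.0115] Mz [-0.0034  0.0264]
[0.5432 0.1787 0.2698] -0.8454 [-0.282  -0.2721 -0.5182]
```

Request:
arm_command(moves=[-0.001,0,0,0,0,0,1,-0.001,0,0,0,0,0,1])

```text
clock: 14.5
eef_pos: [0.5431, 0.1786, 0.2718]
tool_rot: [0.693, -0.143, -0.692, -0.143]
ft_force: [0.3, 1.2, -1.0]
grip_width: 0.0091
```

```bash
python3 m.py
```

```text
shift tool [ 0.0058 -0.0011  0.001 ] rotvec [ 0.0393 -0.0011 -0.0001] j [ 3.1790e-01  4.6830e-01 -2.3000e-02  1.0787e+00 -8.0000e-04 -8.4570e-01] F [ 0.2918  1.2252 -1.0098] M [-0.0457 -0.1199 -0.0407] w 0.0091 pos [0.5431 0.1786 0.2718] yawz 2.7343 t 14.5
mean M [-0.0585 -0.0579 -0.0277] Mz [-0.0407 -0.0147]
[0.5432 0.1786 0.272 ] -0.8456 [-0.2506 -0.202  -0.2861]
```

It has lifted 5.2 mm with no force, past the 4 mm catch height.

Request:
arm_command(moves=[-0.0015,0,0,0,0,0,1,-0.0015,0,0,0,0,0,1,-0.0015,0,0,0,0,0,1])

```text
clock: 14.8
eef_pos: [0.5431, 0.1785, 0.2766]
tool_rot: [0.693, -0.143, -0.692, -0.143]
ft_force: [-0.0, 0.5, -1.2]
grip_width: 0.0093
```

```bash
python3 m.py
```

```text
shift tool [ 0.0106 -0.0012  0.001 ] rotvec [ 0.0393 -0.001  -0.0003] j [ 3.178e-01  4.640e-01 -1.630e-02  1.090e+00 -9.000e-04 -8.457e-01] F [-0.0091  0.5036 -1.2008] M [-0.0293 -0.1143 -0.034 ] w 0.0093 pos [0.5431 0.1785 0.2766] yawz 2.7343 t 14.8
mean M [-0.0246 -0.0425 -0.0211] Mz [-0.034  -0.0082]
[0.5431 0.1786 0.277 ] -0.8458 [1.0205 0.2688 0.008 ]
```

Request:
arm_command(moves=[-0.002,0,0,0,0,0,1,-0.002,0,0,0,0,0,1,-0.002,0,0,0,0,0,1])

```text
clock: 15.1
eef_pos: [0.5428, 0.1786, 0.2832]
tool_rot: [0.693, -0.143, -0.692, -0.143]
ft_force: [0.9, -0.3, -0.8]
grip_width: 0.0088
```

```bash
python3 m.py
```

```text
shift tool [ 0.0172 -0.0012  0.0007] rotvec [ 0.0396 -0.0002 -0.0003] j [ 3.1800e-01  4.5790e-01 -7.3000e-03  1.1056e+00 -3.0000e-04 -8.4580e-01] F [ 0.889  -0.3311 -0.7727] M [-0.0732 -0.1144  0.0103] w 0.0088 pos [0.5428 0.1786 0.2832] yawz 2.7346 t 15.1
mean M [-0.0418 -0.0579 -0.0111] Mz [ 0.0103 -0.0325]
[0.543  0.1787 0.2838] -0.8458 [ 1.0845 -0.1128 -0.8679]
```

Request:
arm_command(moves=[-0.003,0,0,0,0,0,1,-0.003,0,0,0,0,0,1,-0.003,0,0,0,0,0,1,-0.004,0,0,0,0,0,1,-0.006,0,0,0,0,0,1,-0.015,0,0,0,0,0,1,-0.02,0,0,0,0,0,1,-0.02,0,0,0,0,0,1,-0.02,0,0,0,0,0,1,0,0,0,0,0,0,1])

```text
clock: 15.98
eef_pos: [0.542, 0.1786, 0.3838]
tool_rot: [-0.692, 0.143, 0.693, 0.142]
ft_force: [1.4, -0.1, -0.4]
grip_width: 0.009
```

```bash
python3 m.py; python3 -c "
from h import *
for n in ['side','top','wrist']:
    cv2.imwrite(f'pics/{n}7.png',bot.camera(n)[:,:,::-1])
crop('pics/side7.png','pics/side7c.png',175,80,120,150,4)
crop('pics/top0.png','pics/t0t.png',295,160,70,70,8)
"
```

```text
shift tool [ 0.1178 -0.0017 -0.0004] rotvec [ 0.0399  0.0022 -0.0013] j [ 3.1830e-01  3.9160e-01  1.6190e-01  1.3436e+00  5.0000e-04 -8.4590e-01] F [ 1.4261 -0.1256 -0.4484] M [-0.0114 -0.0558 -0.0418] w 0.009 pos [0.542  0.1786 0.3838] yawz 2.7349 t 15.9833
mean M [-0.0194 -0.0123 -0.0132] Mz [-0.0418  0.0153]
[0.5417 0.1785 0.3819] -0.8459 [-0.9522  0.0515 -0.5302]
```

View pics/side7c.png

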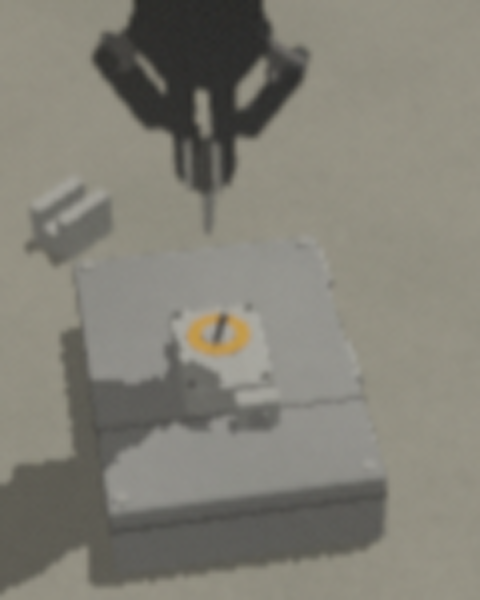

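View pics/wrist7.png

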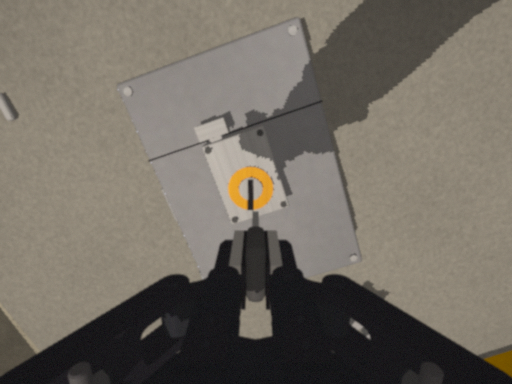

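View pics/t0t.png

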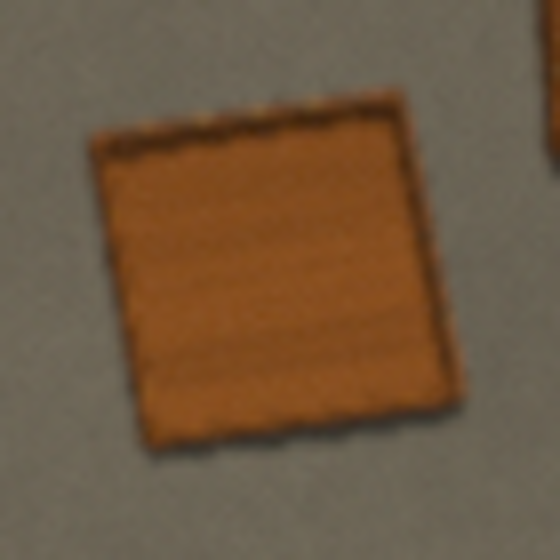

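The key is out; the slot in the lock is empty and the bolt stands across the gap. The nearer tray's rim corners are crop (92,135), (405,92), (462,402), (150,450). I'll set the jaw axis (the key's falling direction) along the tray's diagonal, because the key's 62 mm exceeds the 61 mm half-width.

```bash
python3 -c "
from h import *
q=[(92,135),(405,92),(462,402),(150,450)]
w=np.array([px2w('top',295+a/8-.44,160+b/8-.44,.022) for a,b in q]); print(w.round(4), w.mean(0), np.linalg.norm(w[0]-w[1]),np.linalg.norm(w[1]-w[2]))
for i,j in ((0,2),(1,3)):
    e=w[i]-w[j]; print('diag',np.arctan2(e[1],e[0]),np.linalg.norm(e))
print(np.hypot(*w.mean(0)[:2]), px2w('top',382,160,.022))
plan([.575,-.216,.36],2.73)
"
```

```text
[[ 0.6328 -0.1452  0.022 ]
 [ 0.6409 -0.2746  0.022 ]
 [ 0.5119 -0.2806  0.022 ]
 [ 0.5024 -0.1544  0.022 ]] [ 0.5720028 -0.2136743  0.022    ] 0.1296264402077593 0.1290938496814225
diag 0.842002192043568 0.18152998133956932
diag -0.7146676386933396 0.18339917888345664
0.6106094607098507 [ 0.6688252  -0.40001027  0.022     ]
shift tool [ 0.0187  0.3483 -0.1876] rotvec [ 0.0049  0.0096 -0.0079] j [ 3.1830e-01  3.9620e-01  1.5290e-01  1.3399e+00  5.0000e-04 -8.4590e-01] F [-0.5723  0.8007 -1.329 ] M [ 0.037   0.0158 -0.0123] w 0.009 pos [0.5407 0.1782 0.3778] yawz 2.7349 t 16.1833
```

Request:
arm_command(moves=[0,0.029,-0.0157,0,0,0,1,0,0.029,-0.0157,0,0,0,1,0,0.029,-0.0157,0,0,0,1,0,0.029,-0.0157,0,0,0,1,0,0.029,-0.0157,0,0,0,1,0,0.029,-0.0157,0,0,0,1,0,0.029,-0.0157,0,0,0,1,0,0.029,-0.0157,0,0,0,1,0,0.029,-0.0157,0,0,0,1,0,0.029,-0.0157,0,0,0,1,0,0.029,-0.0157,0,0,0,1,0,0,0,0.1,0,0,1,0,0,0,0.1,0,0,1,0,0,0,0.1,0,0,1,0,0,0,0,0,0,1])

```text
clock: 17.43
eef_pos: [0.5694, -0.1998, 0.3483]
tool_rot: [-0.642, 0.254, 0.682, 0.242]
ft_force: [-0.7, -0.6, -0.2]
grip_width: 0.0093
```

```bash
python3 -c "
from h import *
plan([.573,-.214,.216],2.427)
"
```

```text
shift tool [ 0.1318  0.0036 -0.0182] rotvec [-0.002   0.0467 -0.0356] j [-0.3341  0.5     0.2367  1.364  -0.0156 -1.1878] F [-0.6934 -0.5807 -0.1934] M [-0.0372 -0.0468  0.0039] w 0.0093 pos [ 0.5694 -0.1998  0.3483] yawz 2.4241 t 17.4333
```

Request:
arm_command(moves=[0.005,0.002,-0.007,0,0.024,-0.018,1,0.01,0.002,-0.007,0,0.023,-0.018,1,0.016,0,0,0,0,0,1,0.016,0,0,0,0,0,1,0.016,0,0,0,0,0,1,0.016,0,0,0,0,0,1,0.01,0,0,0,0,0,1,0,0,0,0,0,0,1])

```text
clock: 18.1
eef_pos: [0.5738, -0.2099, 0.2459]
tool_rot: [-0.661, 0.24, 0.669, 0.241]
ft_force: [-1.3, -0.7, -1.4]
grip_width: 0.009
```

```bash
python3 -c "
from h import *
plan([.573,-.214,.214],2.427)
for n in ['side','top']:
    cv2.imwrite(f'pics/{n}8.png',bot.camera(n)[:,:,::-1])
crop('pics/side8.png','pics/side8c.png',225,200,130,150,4)
"
```

```text
shift tool [ 0.0319  0.0036 -0.0024] rotvec [ 0.0209  0.0122 -0.0031] j [-0.351   0.5688  0.0737  1.0883  0.0013 -1.2281] F [-1.344  -0.7144 -1.3853] M [0.0446 0.0272 0.0206] w 0.009 pos [ 0.5738 -0.2099  0.2459] yawz 2.4478 t 18.1
```

View pics/side8c.png

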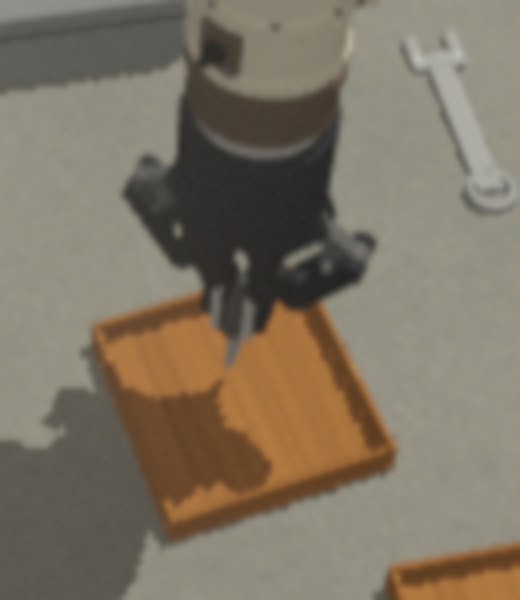

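The key hangs over the tray, and the spanner and tube are untouched. I lower it, watching the force.

Request:
arm_command(moves=[0.01,0.0018,-0.001,0.01,0.006,-0.002,1,0.008,0.0018,-0.001,0.01,0.006,0,1,0.006,0,0,0,0,0,1,0.002,0,0,0,0,0,1,0,0,0,0,0,0,1])

```text
clock: 18.62
eef_pos: [0.576, -0.2148, 0.2259]
tool_rot: [0.667, -0.247, -0.658, -0.246]
ft_force: [0.4, 0.4, -0.2]
grip_width: 0.0093
```

```bash
python3 -c "
from h import *
plan([.573,-.214,.2125],2.427)
"
```

```text
shift tool [0.0134 0.0014 0.003 ] rotvec [ 0.0022 -0.0118  0.0032] j [-3.5670e-01  5.8480e-01  4.3900e-02  1.0178e+00 -1.1000e-03 -1.2151e+00] F [ 0.3809  0.3726 -0.2464] M [0.0278 0.0549 0.0276] w 0.0093 pos [ 0.576  -0.2148  0.2259] yawz 2.4292 t 18.6167
```

Request:
arm_command(moves=[0.005,0.001,0.002,0,-0.006,0.002,1,0.004,0,0.001,0,-0.005,0,1,0.003,0,0,0,0,0,1,0,0,0,0,0,0,1])

```text
clock: 18.95
eef_pos: [0.5735, -0.2136, 0.2144]
tool_rot: [0.664, -0.246, -0.662, -0.247]
ft_force: [-0.3, -0.1, -0.4]
grip_width: 0.0092
```

```bash
python3 -c "
from h import *
plan([.573,-.214,.2125],2.427)
"
```

```text
shift tool [0.0019 0.0006 0.0001] rotvec [ 0.0028 -0.002   0.002 ] j [-3.5680e-01  5.9560e-01  2.9700e-02  1.0023e+00  1.2000e-03 -1.2158e+00] F [-0.2911 -0.1304 -0.3985] M [ 0.0003 -0.0049 -0.0113] w 0.0092 pos [ 0.5735 -0.2136  0.2144] yawz 2.4298 t 18.95
```

Request:
arm_command(moves=[0.0015,0,0,0,0,0,1,0,0,0,0,0,0,-1,0,0,0,0,0,0,-1,0,0,0,0,0,0,-1,0,0,0,0,0,0,-1,0,0,0,0,0,0,-1,0,0,0,0,0,0,-1,0,0,0,0,0,0,-1,0,0,0,0,0,0,-1,0,0,0,0,0,0,-1])

```text
clock: 19.78
eef_pos: [0.5742, -0.2138, 0.2141]
tool_rot: [0.665, -0.246, -0.661, -0.247]
ft_force: [-0.6, -0.4, -0.6]
grip_width: 0.0854
```

```bash
python3 -c "
from h import *
plan([.573,-.214,.35],2.427)
for n in ['side','wrist']:
    cv2.imwrite(f'pics/{n}9.png',bot.camera(n)[:,:,::-1])
crop('pics/side9.png','pics/side9c.png',225,200,130,150,4)
"
```

```text
shift tool [-0.1359  0.0006  0.0002] rotvec [ 0.003  -0.0045  0.003 ] j [-3.5670e-01  5.9610e-01  2.9700e-02  9.9900e-01  1.2000e-03 -1.2159e+00] F [-0.5671 -0.3862 -0.5881] M [ 0.0157 -0.0791  0.0195] w 0.0854 pos [ 0.5742 -0.2138  0.2141] yawz 2.43 t 19.7833
```

View pics/side9c.png

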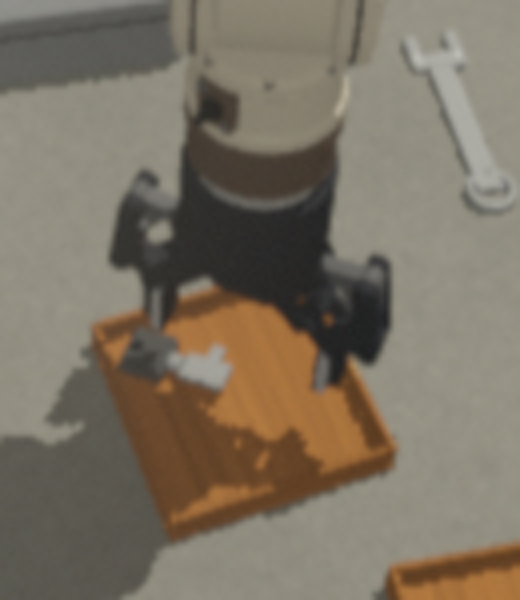

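View pics/wrist9.png

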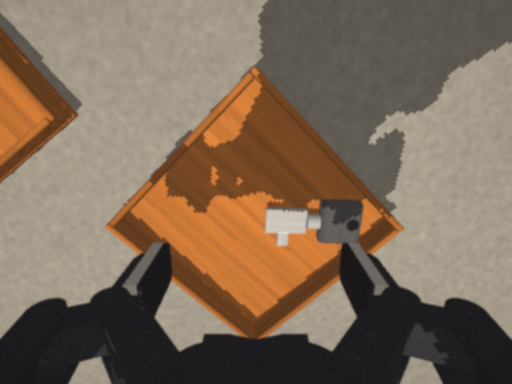

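The key has fallen flat inside the tray, with the bow at wrist (340,220), just clear of the finger. I move straight up.

Request:
arm_command(moves=[-0.006,0,0,0,0,0,-1,-0.015,0,0,0,0,0,-1,-0.025,0,0,0,0,0,-1,-0.035,0,0,0,0,0,-1,-0.035,0,0,0,0,0,-1,-0.02,0,0,0,0,0,-1,0,0,0,0,0,0,-1,0,0,0,0,0,0,-1,0,0,0,0,0,0,-1,0,0,0,0,0,0,-1])

```text
clock: 20.72
eef_pos: [0.5721, -0.2132, 0.3556]
tool_rot: [-0.663, 0.246, 0.663, 0.247]
ft_force: [-0.5, 1.1, -0.4]
grip_width: 0.0855
```

```bash
python3 -c "
from h import *
plan([.573,-.214,.35],2.427)
for n in ['side','wrist','top']:
    cv2.imwrite(f'pics/{n}10.png',bot.camera(n)[:,:,::-1])
"
```

```text
shift tool [ 0.0056  0.     -0.0012] rotvec [0.003  0.0005 0.0011] j [-3.5700e-01  4.8420e-01  2.3140e-01  1.3181e+00  1.2000e-03 -1.2162e+00] F [-0.4668  1.059  -0.3988] M [ 0.051   0.0264 -0.0396] w 0.0855 pos [ 0.5721 -0.2132  0.3556] yawz 2.43 t 20.7167
```

View pics/side10.png

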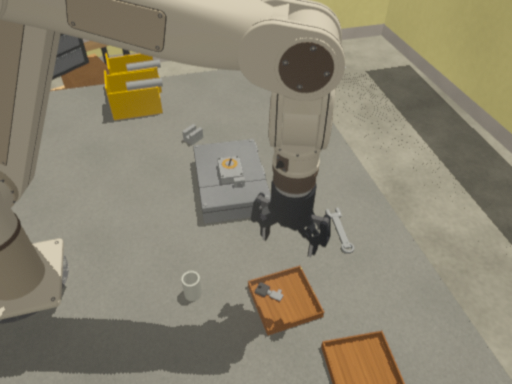

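View pics/wrist10.png

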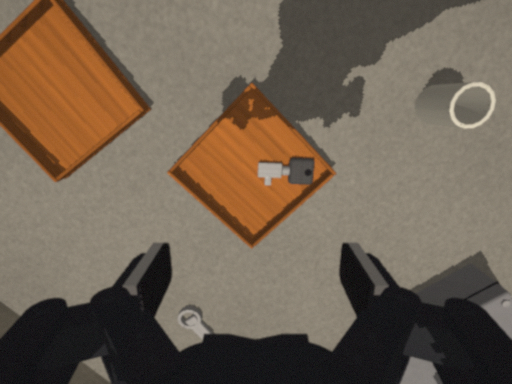

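View pics/top10.png

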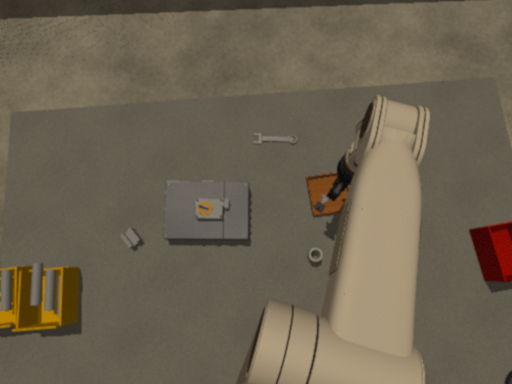

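The key lies in the nearer tray, with the bow at wrist (302,170). The tube, spanner and vee block are where they were, and the robot is clear of everything.

```bash
python3 -c "
from workcell import bot
print(bot.job_done())"
```

```text
the job is handed in; nothing more can be done
None
```

The chest is locked, and the key lies flat in the wooden tray nearest the robot's base. I handed the job in at about 21 s of the 72 s.

- **Locking:** I turned the key clockwise until I felt the stop. The torque rose from about 0.09 to 0.33 N m, which is above the 0.15 N m you called ample. Lateral forces stayed at 1 to 2 N. A wrist-camera picture then showed the bolt bridging the gap to its keeper.
- **Drawing the key out:** I turned it back to the anticlockwise stop, backed off slightly, and lifted it out with about 1 N of force and no catch at 4 mm.
- **Placing:** I let go about 3 mm above the tray floor, and the key tipped over inside the tray.
- **Last checks:** The pictures show the lock slot empty, and the tube, spanner and vee block where they were. The gripper is open and clear of everything.
- **One disagreement:** I felt the anticlockwise stop about 0.07 rad past the notch angle I measured in the picture. This fits the key's play in the plug, so I lifted about halfway between the two.

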